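Unpin a bench-mounted brake pedal and press it to its stop

TASK

The brake pedal unit bolted to the bench is to be stroke-tested. Pull the upright lock pin out of its socket beside the pedal and put it in the open metal cup; then press the pedal down until it is firmly against its stop, hold it there for about a second without forcing it (no more than about 40 N), and let it come fully back up. Leave the cup standing, and the other things on the bench where they are.

Things in the scene. Friction and masses are not known exactly. Their poses are not given: they have to be found in the camera images.
- pedal_box: the fixed brake pedal unit: grey base plate 220 x 140 x 10 mm bolted to the bench, origin at the centre of its underside, z up. The treadle's free end points to its -x; the hinge lies along y at x = 60, z = 40 mm.
- pedal: the hinged treadle, a dark steel plate 145 x 60 x 6 mm; origin on the hinge axis, -x along the plate to the free end, y along the hinge, z normal to the plate. At rest (free end up, about 105 mm over the bench) its z axis leans 0.40 rad from vertical; pressing lowers the lean. It moves 0.20 to 0.33 rad to its stop; let go, it springs back by itself.
- pedal_pad (a point): middle of the top of the ribbed rubber pad near the free end (45 mm along the plate, 56 mm wide), 122 mm from the hinge: press here with closed fingertips. It takes 4 to 6 N at first; after 0.1 rad a sprung plunger makes it stiffer, which is not yet the stop; just before the stop it takes 8 to 15 N.
- pin_socket (a point): centre of the mouth of the upright steel tube that holds the lock pin, beside the treadle: 75 mm over the bench, 21 mm outer and 13 mm inner diameter, 63 mm deep.
- stop_boss (a point): foot of the stop screw, on the base plate under the treadle, 10 mm over the bench. The screw's height is hidden and set differently every time (35 to 46 mm above this point), so the stop must be felt: it is solid. Firmly against it means 4 N or more on the screw: about 4 N more at the pad than just before the stop.
- crank_nose (a point): tip of the steel crank arm that turns with the treadle, 95 mm over the bench and 3 mm from the pin at rest (the arm's top is at 100 mm). While the pin is in its socket the nose strikes it and blocks the pedal after about 0.1 rad, before the stop.
- lock_pin: the steel lock pin, 138 mm long, loose, 70 g; origin at the centre of its foot, z along it to the head. Shank 10 mm in diameter; the top 40 mm are a round head 16 mm in diameter to grip. It stands in the socket with its foot 12 mm and its top 150 mm over the bench, 63 mm deep in the tube with 1.5 mm play all round.
- pin_head (a point): the middle of the pin's head on its axis, 118 mm from the foot: the place to grip, from above.
- tool_cup: an open round aluminium cup, loose, 0.45 kg, 80 mm tall, mouth 74 mm inside, wall 3 mm, inner floor about 4 mm up and narrower than the mouth; origin at the centre of its underside, z up.
- piston_b: bystander: a steel piston 37 mm in diameter, 34 mm long, lying on the bench; origin at its underside.
- spool_valve: bystander: a turned steel spool 33 mm across and 34 mm tall, standing; origin at its underside.
- pump_body: bystander: a black pump body 82 x 45 x 19 mm; origin at its underside.
- tape_roll: bystander: a roll of masking tape, 90 mm across, 48 mm tall; origin at its underside.
Mind the look-alikes: they are no part of the job. Several things look just like the tool_cup: the one meant starts nearest to the robot's base.

How it is judged:
On the way, in this order (a step that is already met when the one before it is completed fails the run):
1. the lock pin is out of its socket (z of lock_pin in the frame of pedal_box above 0.08 m), for 0.1 s.
2. the lock pin stands in the cup, let go (z of lock_pin in the frame of tool_cup below 0.03 m and horizontal distance between lock_pin and tool_cup below 0.04 m and angle between lock_pin's own z axis and vertical below 1 rad and contact force between the fingers and lock_pin below 0.1 N and linear speed of lock_pin below 0.05 m/s), for 0.2 s.
3. the pedal is held firmly against its stop screw (4 N or more on the screw) for 0.8 s (contact force between pedal and stop_screw_c0 above 4 N), for 0.8 s.
At the end, for the whole second after the job is handed in: the lock pin stands at rest in the upright cup (its foot less than 30 mm above the cup's underside and within 40 mm of its axis, leaning less than 1 rad), the cup leans less than 0.1 rad, and the pedal is back up, at rest, within 0.03 rad of its rest angle (z of lock_pin in the frame of tool_cup below 0.03 m and horizontal distance between lock_pin and tool_cup below 0.04 m and angle between lock_pin's own z axis and vertical below 1 rad and angle between pedal's own z axis and vertical above 0.37 rad and angle between tool_cup's own z axis and vertical below 0.1 rad and linear speed of lock_pin below 0.03 m/s and angular speed of pedal below 0.1 rad/s); the robot touches nothing.
It fails at once if the robot presses the pedal with more than 45 N (contact force between any of the arm, the fingers and pedal above 45 N).
It fails at once if the cup is tipped more than 0.5 rad (angle between tool_cup's own z axis and vertical above 0.5 rad).
It fails at once if a bystander is moved more than 30 mm (distance of any of piston_b, spool_valve, pump_body, tape_roll from where it was at the start of the episode above 0.03 m).
It also fails if it takes over 59 s, if anything falls off the work surface, if the arm or the gripper's body presses on something with over 40 N, if the wrist force passes 120 N, or if a joint passes its speed limit or range.

ROBOT

A 6-joint arm with a two-finger parallel gripper is mounted at the origin on a cart in front of the work surface, level with it; the furniture and walls round the work are solid. World frame = base frame: x ahead of the robot, y to its left, z up, the work surface at z = 0. Lengths are in m, angles in rad, forces in N, time in s.
With the tool pointing down it reaches from about 0.25 to 0.725 m from the base axis. Payload 4 kg.
Tool frame: the origin (TCP) lies midway between the tips of the shut fingers; the grasp point (between the pads) lies 19 mm behind it; z points along the fingers, y is the line along which they close (so a half turn about z gives the same grasp; the last joint's range is limited). The gripper opens to 85 mm and grips with 20 to 120 N. Pads are 22 mm wide; open, the fingers measure 114 mm over their backs; the gripper's body (76 mm by 85 mm) begins 54 mm behind the grasp point. The pads swing forward as they close: fully open they stand 13 mm farther back than shut.
Start: joints at [-1.181, 0.241, 0.005, 1.335, 0, 1.571], TCP at [0.19, -0.462, 0.231] pointing down, gripper open.
Joint ranges: [-2.72, 2.72], [-1.05, 1.87], [-1.09, 1.28], [-1.99, 2.15], [-1.42, 1.44], [-3.14, 3.14]. Speed limits (rad/s): [2.79, 2.79, 3.14, 3.14, 3.14, 3.14].

INTERFACE

Orientations are given as a unit quaternion [x, y, z, w].
In Python, from workcell import bot, camera, job_done gives the robot as it stands.
- The arm moves only by the tool carry_out, never from a script. Its argument "plan" is a list of rows, each an object of numbers: "dx", "dy", "dz": the shift along the tool's x, y, z in mm; "twist": the turn about the tool's z in degrees; "fingers": the closure, from -1 (fully open) to 1 (shut). In form: [{"dx": .., "dy": .., "dz": .., "twist": .., "fingers": ..}, ...]. A call has exactly 5 rows; each row is the pose to reach, as a shift and turn from the pose commanded when the call began, along the tool's axes at that moment; what a row does not reach only later rows make up. A row lasts 1/12 s, in which the tool goes at most 41.7 mm and 7.16 degrees, less where a joint would pass 70% of its speed; a pose out of reach is approached as far as the arm can. A call with a gripper value outside its range is refused whole. The fingers move at their own pace and stop on an object; the grip force is fixed at half the most. Time passes only in rows, so rows that repeat a pose let the fingers close, or fill a call up. It gives the time, the measured TCP pose, the force, the opening and the grip force at its end, in the units of the state.
- bot.get_obs(): the state, without advancing time (a new reading comes with each control period).
- camera(name): name is "scene" or "side" or "wrist"; returns a dict with "image" (480x640x3 uint8, red, green, blue), "intrinsics" (3x3 intrinsics, pixels), "eye" and "attitude" of the camera in the world. Camera axes: x right, y down, z forward; pixel columns grow to the right and rows downward; lengths in m; the calibration is good to about 2 mm. A picture is of the moment at which its call begins. There is no depth.
- job_done(): hands the job in; it is judged then, once.
The state is a dict: "clock": time; "joint_pos": joint angles; "joint_vel": joint speeds; "tau": joint torques, N m; "eef_pos": TCP position; "tool_rot": TCP orientation; "ft_force": force on the tool from outside, world axes, zero at the start; "ft_torque": the same for the moment, N m; "grip_width": finger opening in m; "grasp_force": force on a finger pad.
Only numpy, scipy, OpenCV 4.12 (cv2) and the standard library are available. Lean on these libraries where they do the work, as an engineer would, in place of code of your own. Each camera call takes 0.05 s, during which the arm holds its last target. There are 200 camera calls.

## Working session

There is one attempt and no reset: what is moved stays moved. The work goes in short steps, Python scripts to look and compute and a tool call to move; the robot and the scene stay as the last step left them, time stands still between calls to the robot, and variables do not carry over. Pictures are saved under pics/ and viewed, at most 13 in all, crops included, and the job is handed in when it is done.

Besides the shell and the picture viewer there is one more tool, called after "Emit:" as name([rows], argument=value, ...), one row to a line, values as JSON. carry_out: Moves the arm, as the interface text tells. Its arguments: {"type":"object","properties":{"plan":{"type":"array","items":{"type":"object","properties":{"dx":{"type":"number"},"dy":{"type":"number"},"dz":{"type":"number"},"twist":{"type":"number"},"fingers":{"type":"number"}}}}},"required":["plan"]}

```bash
mkdir -p pics; cat > h.py <<'E'
import numpy as np,cv2
from scipy.spatial.transform import Rotation as R
from workcell import bot,camera,job_done
def snap(n,f):
    c=camera(n); cv2.imwrite(f'pics/{f}.png',c['image'][:,:,::-1]); np.savez(f'pics/{f}.npz',K=c['intrinsics'],eye=c['eye'],att=c['attitude']); return c
def cal(f):
    d=np.load(f'pics/{f}.npz'); a=d['att']; M=R.from_quat(a).as_matrix() if a.size==4 else a
    return d['K'],d['eye'],M
def ray(f,u,v):
    K,e,M=cal(f); r=M@np.linalg.inv(K)@[u,v,1]; return e,r/np.linalg.norm(r)
def plane(f,u,v,z):
    e,r=ray(f,u,v); return e+r*(z-e[2])/r[2]
def tri(f1,p1,f2,p2):
    a,r=ray(f1,*p1); b,s=ray(f2,*p2)
    t=np.linalg.lstsq(np.c_[r,-s],b-a,rcond=None)[0]; P,Q=a+r*t[0],b+s*t[1]; return (P+Q)/2,np.linalg.norm(P-Q)
def proj(f,P):
    K,e,M=cal(f); q=K@M.T@(np.array(P)-e); return q[:2]/q[2]
def say():
    o=bot.get_obs(); print({k:np.round(o[k],4).tolist() for k in('clock','eef_pos','tool_rot','ft_force','grip_width','grasp_force','joint_pos')})
E
python3 -c "
from h import *
np.set_printoptions(precision=4,suppress=True)
for n in('scene','side','wrist'):
    c=snap(n,n+'0');print(n,c['intrinsics'],c['eye'],c['attitude'])
say()"
```

```text
scene [[517.3185   0.     321.4447]
 [  0.     517.3185 243.1214]
 [  0.       0.       1.    ]] [0.1013 0.572  0.92  ] [-0.3264  0.8757 -0.3333  0.1244]
side [[580.7434   0.     325.3639]
 [  0.     580.7434 256.7515]
 [  0.       0.       1.    ]] [ 0.4629 -1.3071  0.7969] [ 0.8535 -0.0272  0.0262 -0.5197]
wrist [[355.9041   0.     319.1647]
 [  0.     355.9041 239.6637]
 [  0.       0.       1.    ]] [ 0.2652 -0.432   0.3726] [ 0.82   -0.5496 -0.0898  0.1325]
{'clock': 0.15, 'eef_pos': [0.1898, -0.4621, 0.2306], 'tool_rot': [0.9811, 0.1937, -0.0002, -0.0008], 'ft_force': [-0.0864, 0.7456, -0.0798], 'grip_width': 0.0853, 'grasp_force': 0.0, 'joint_pos': [-1.181, 0.2412, 0.0041, 1.3352, -0.0, 1.5708]}
```

View pics/scene0.png

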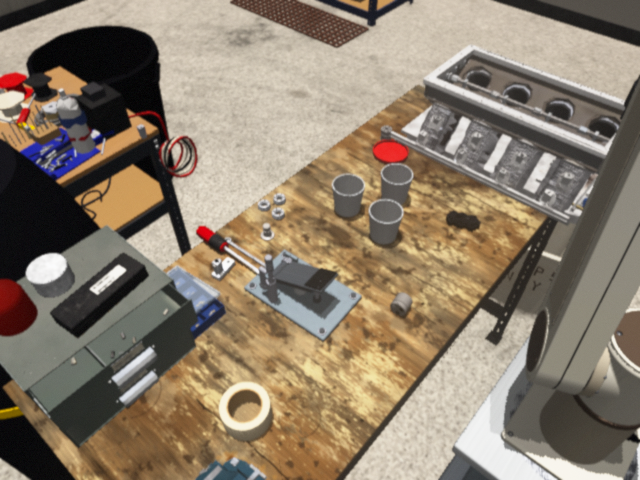

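View pics/side0.png

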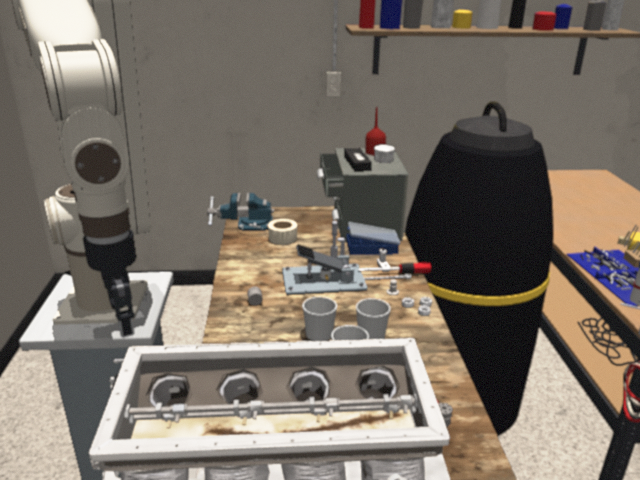

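Scene view: three cups at about (348,195), (396,183) and (385,222). The pedal unit is at (303,290), with the pin at (268,265) and the tape roll at (245,410). The side view shows the pin at (337,235) and the cups at (319,315), (372,318) and (350,330).

```bash
python3 - <<'E'
from h import *
np.set_printoptions(precision=4,suppress=True)
for p in[(348,182),(397,172),(386,209)]:
    P=plane('scene0',*p,.08); print('cup',p,P,np.hypot(P[0],P[1]),proj('side0',P))
a=cv2.imread('pics/scene0.png')[160:340,230:430]; b=cv2.imread('pics/side0.png')[200:350,270:430]
cv2.imwrite('pics/cA.png',cv2.resize(a,(800,720))[:600] if 0 else cv2.resize(a,(660,594),interpolation=cv2.INTER_CUBIC))
cv2.imwrite('pics/cB.png',cv2.resize(b,(640,600),interpolation=cv2.INTER_CUBIC))
E
```

```text
cup (348, 182) [ 0.6724 -0.1857  0.08  ] 0.6975980986541024 [375.1233 308.5198]
cup (397, 172) [ 0.6039 -0.294   0.08  ] 0.6716869150451615 [350.849  336.6641]
cup (386, 209) [ 0.5474 -0.1705  0.08  ] 0.5733260808155956 [320.5021 306.371 ]
```

View pics/cA.png

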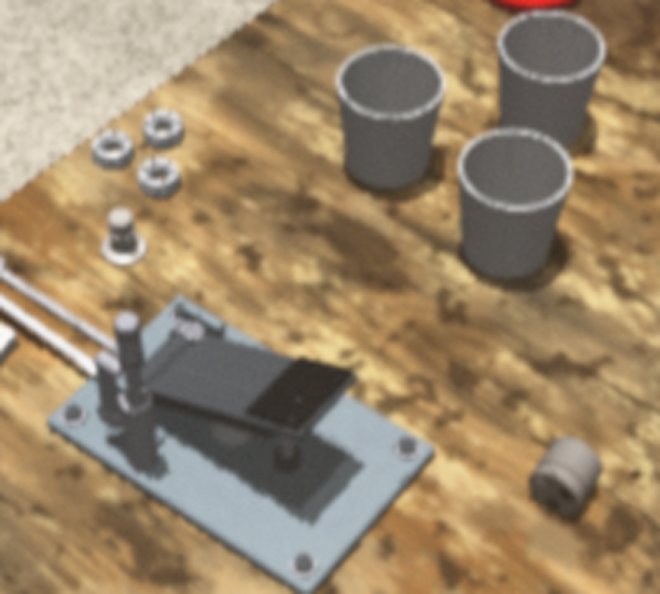

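View pics/cB.png

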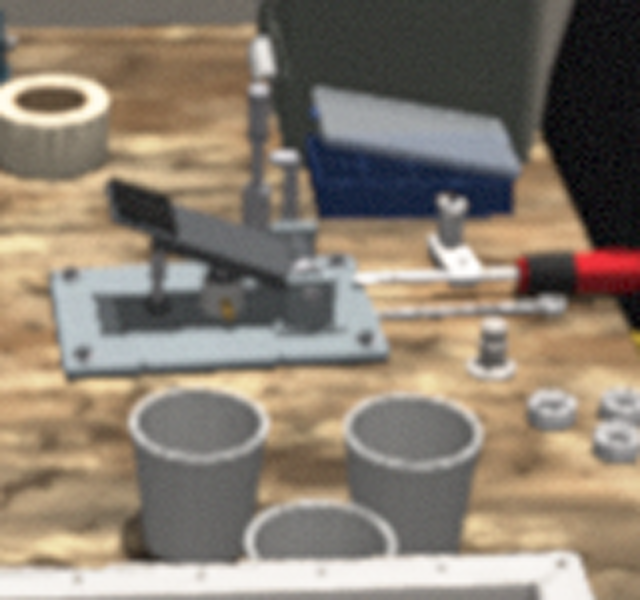

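```bash
python3 - <<'E'
from h import *
np.set_printoptions(precision=4,suppress=True)
A=lambda u,v:((u+.5)/3.3+230-.5,(v+.5)/3.3+160-.5)
B=lambda u,v:((u+.5)/4+270-.5,(v+.5)/4+200-.5)
iB=lambda p:((p-[270,200])*4)
C=[]
for p in[(180,297),(48,422),(310,592),(434,455)]:
    P=plane('scene0',*A(*p),.01);C.append(P);print('corner',P,iB(proj('side0',P)))
C=np.array(C);print('lens',[np.linalg.norm(C[i]-C[i-1]) for i in range(4)],'ctr',C.mean(0))
C2=np.array([plane('side0',*B(*p),.01) for p in[(385,356),(350,262),(52,274),(70,372)]])
print('side corners',C2,C2.mean(0))
T=plane('scene0',*A(126,319),.15);print('pin',T,iB(proj('side0',T)))
for q in[(262,38),(258,87),(287,155)]: print('tri',q,tri('scene0',A(126,319),'side0',B(*q)))
print('bolts in side->', [plane('side0',*B(*q),.15) for q in [(262,38),(258,87)]])
E
```

```text
corner [0.6842 0.0319 0.01  ] [383.6075 348.0928]
corner [0.6745 0.1687 0.01  ] [344.8661 253.1707]
corner [0.4586 0.1532 0.01  ] [ 46.2996 269.4278]
corner [0.4645 0.0224 0.01  ] [ 56.5113 362.9595]
lens [np.float64(0.21986021750604157), np.float64(0.13713791957710209), np.float64(0.21644373973408582), np.float64(0.1309422760696735)] ctr [0.5705 0.094  0.01  ]
side corners [[0.6829 0.0234 0.01  ]
 [0.6758 0.1574 0.01  ]
 [0.4616 0.1484 0.01  ]
 [0.4723 0.0123 0.01  ]] [0.5731 0.0854 0.01  ]
pin [0.6067 0.1483 0.15  ] [258.7257  89.0174]
tri (262, 38) (array([0.6001, 0.1621, 0.1778]), np.float64(0.019587479377283466))
tri (258, 87) (array([0.6053, 0.1495, 0.1522]), np.float64(6.660136555858089e-05))
tri (287, 155) (array([0.6273, 0.128 , 0.1122]), np.float64(0.007037942176892679))
bolts in side-> [array([0.6162, 0.2416, 0.15  ]), array([0.6057, 0.1543, 0.15  ])]
```

Candidates for the tool_cup, as scene pixels with distance from the base: (386,209) at 0.573 m, (397,172) at 0.672 m and (348,182) at 0.698 m. The nearest is (386,209), which is the front cup in both crops. Pin top is at about (0.606, 0.149, 0.151), which matches the 0.150 given; look-alike posts beside it are the crank and the screws. I'll move above the pin for a close look.

Emit:
carry_out([
  {"dx":33,"dy":-22,"dz":-4,"twist":4,"fingers":-0.2},
  {"dx":66,"dy":-44,"dz":-8,"twist":8,"fingers":-0.2},
  {"dx":100,"dy":-66,"dz":-20,"twist":12,"fingers":-0.2},
  {"dx":133,"dy":-88,"dz":-30,"twist":16,"fingers":-0.2},
  {"dx":167,"dy":-110,"dz":-40,"twist":19.3,"fingers":-0.2},
])

```text
clock: 0.57
eef_pos: [0.3029, -0.2956, 0.2715]
tool_rot: [1.0, 0.024, -0.0, -0.0]
ft_force: [1.4, -0.6, 1.1]
grip_width: 0.0513
grasp_force: 0.0
```

Emit:
carry_out([
  {"dx":22,"dy":-29,"dz":0,"twist":0,"fingers":-0.2},
  {"dx":44,"dy":-57,"dz":0,"twist":0,"fingers":-0.2},
  {"dx":65,"dy":-86,"dz":0,"twist":0,"fingers":-0.2},
  {"dx":87,"dy":-114,"dz":0,"twist":0,"fingers":-0.2},
  {"dx":109,"dy":-143,"dz":0,"twist":0,"fingers":-0.2},
])

```text
clock: 0.98
eef_pos: [0.4044, -0.1471, 0.2713]
tool_rot: [1.0, 0.026, 0.0, 0.0]
ft_force: [0.7, -1.2, -0.6]
grip_width: 0.0513
grasp_force: 0.0
```

Emit:
carry_out([
  {"dx":22,"dy":-29,"dz":0,"twist":0,"fingers":-0.2},
  {"dx":44,"dy":-57,"dz":0,"twist":0,"fingers":-0.2},
  {"dx":65,"dy":-86,"dz":0,"twist":0,"fingers":-0.2},
  {"dx":87,"dy":-114,"dz":0,"twist":0,"fingers":-0.2},
  {"dx":109,"dy":-143,"dz":0,"twist":0,"fingers":-0.2},
])

```text
clock: 1.4
eef_pos: [0.5057, 0.0015, 0.2711]
tool_rot: [1.0, 0.027, -0.0, 0.0]
ft_force: [1.2, -0.8, 1.0]
grip_width: 0.0511
grasp_force: 0.0
```

Emit:
carry_out([
  {"dx":22,"dy":-29,"dz":0,"twist":0,"fingers":-0.2},
  {"dx":44,"dy":-57,"dz":0,"twist":0,"fingers":-0.2},
  {"dx":65,"dy":-86,"dz":0,"twist":0,"fingers":-0.2},
  {"dx":87,"dy":-114,"dz":0,"twist":0,"fingers":-0.2},
  {"dx":107,"dy":-141,"dz":0,"twist":0,"fingers":-0.2},
])

```text
clock: 1.82
eef_pos: [0.5978, 0.0751, 0.2704]
tool_rot: [0.998, 0.056, -0.002, -0.014]
ft_force: [0.8, 0.1, -0.1]
grip_width: 0.0511
grasp_force: 0.0
```

```bash
python3 - <<'E'
from h import *
snap('wrist','w1');say()
print(proj('w1',[.606,.149,.15]),proj('w1',[.606,.149,.075]))
E
```

```text
{'clock': 1.8667, 'eef_pos': [0.6001, 0.0758, 0.2696], 'tool_rot': [0.9983, 0.0563, -0.001, -0.014], 'ft_force': [2.4706, 1.8553, 0.5557], 'grip_width': 0.0509, 'grasp_force': 0.0, 'joint_pos': [0.1117, 0.4479, 0.3995, 1.5228, 0.028, 3.1406]}
[227.51226545 210.57309967] [248.65391189 191.84733503]
```

View pics/w1.png

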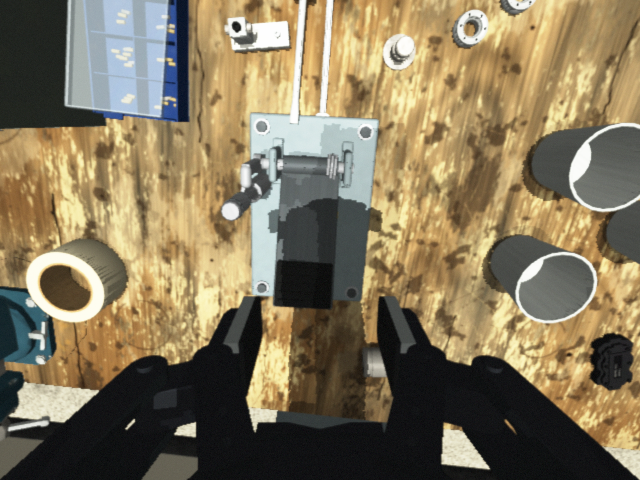

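The wrist view shows the pin's top at (231,212), close to the predicted (227.5,210.6). It also shows the pad centre at about (303,284) and the cup rim centre at (556,286). Joint 6 is at its limit, so I'll work with a larger yaw.

```bash
python3 - <<'E'
from h import *
np.set_printoptions(precision=4,suppress=True)
A=lambda u,v:((u+.5)/3.3+230-.5,(v+.5)/3.3+160-.5)
B=lambda u,v:((u+.5)/4+270-.5,(v+.5)/4+200-.5)
print('pin',plane('w1',231,212,.15),tri('scene0',A(126,319),'w1',(231,212)))
print('pad',plane('w1',303,284,.1),tri('scene0',A(300,395),'w1',(303,284)), tri('scene0',A(300,395),'side0',B(145,205)))
print('cup',plane('w1',556,286,.08),tri('scene0',(386,209),'w1',(556,286)),tri('scene0',(386,209),'side0',B(199,424)))
E
```

```text
pin [0.6052 0.1463 0.15  ] (array([0.606 , 0.1473, 0.1499]), np.float64(0.002511355355238079))
pad [0.5275 0.0869 0.1   ] (array([0.5226, 0.0877, 0.0891]), np.float64(0.0012638198322471267)) (array([0.5233, 0.09  , 0.0921]), np.float64(0.003683080500384288))
cup [ 0.5475 -0.1668  0.08  ] (array([ 0.547 , -0.1685,  0.0801]), np.float64(0.0028607212240108803)) (array([ 0.5456, -0.169 ,  0.0815]), np.float64(0.0016878092684672916))
```

Emit:
carry_out([
  {"dx":0,"dy":0,"dz":0,"twist":-6,"fingers":-0.2},
  {"dx":0,"dy":0,"dz":0,"twist":-12,"fingers":-0.2},
  {"dx":0,"dy":0,"dz":0,"twist":-17,"fingers":-0.2},
  {"dx":0,"dy":0,"dz":0,"twist":-17,"fingers":-0.2},
  {"dx":0,"dy":0,"dz":0,"twist":-17,"fingers":-0.2},
])

```text
clock: 2.28
eef_pos: [0.5968, 0.0736, 0.271]
tool_rot: [0.98, 0.201, 0.0, -0.014]
ft_force: [0.3, -0.1, 1.4]
grip_width: 0.0514
grasp_force: 0.0
```

```bash
cat >> h.py <<'E'
def shift(*Ps):
    o=bot.get_obs(); r=R.from_quat(o['tool_rot']); p=np.array(o['eef_pos'])
    for P in Ps: print('->',P,'tool mm',np.round(r.inv().apply(np.array(P)-p)*1000,1))
E
python3 - <<'E'
from h import *
say();shift([.606,.147,.2],[.606,.147,.106])
E
```

```text
{'clock': 2.2833, 'eef_pos': [0.5968, 0.0736, 0.271], 'tool_rot': [0.9795, 0.2008, 0.0004, -0.0135], 'ft_force': [0.3199, -0.1228, 1.3987], 'grip_width': 0.0514, 'grasp_force': 0.0, 'joint_pos': [0.109, 0.441, 0.3923, 1.5238, 0.0271, 2.8461]}
-> [0.606, 0.147, 0.2] tool mm [ 36.9 -62.   72.9]
-> [0.606, 0.147, 0.106] tool mm [ 36.4 -59.5 166.8]
```

Emit:
carry_out([
  {"dx":18,"dy":-30,"dz":5,"twist":0,"fingers":-0.2},
  {"dx":37,"dy":-62,"dz":15,"twist":0,"fingers":-0.2},
  {"dx":37,"dy":-62,"dz":45,"twist":0,"fingers":-0.2},
  {"dx":37,"dy":-62,"dz":73,"twist":0,"fingers":-0.2},
  {"dx":37,"dy":-62,"dz":73,"twist":0,"fingers":-0.2},
])

```text
clock: 2.7
eef_pos: [0.6022, 0.1472, 0.1935]
tool_rot: [0.979, 0.202, -0.005, -0.013]
ft_force: [-1.2, -0.3, -1.3]
grip_width: 0.051
grasp_force: 0.0
```

```bash
python3 - <<'E'
from h import *
snap('wrist','w2');say();shift([.606,.147,.106]);print(proj('w2',[.606,.147,.15]))
c=cv2.imread('pics/w2.png');cv2.imwrite('pics/w2.png',c)
E
```

```text
{'clock': 2.75, 'eef_pos': [0.6035, 0.147, 0.1966], 'tool_rot': [0.9794, 0.2015, -0.0034, -0.0134], 'ft_force': [-0.6479, 0.1318, -0.1538], 'grip_width': 0.0512, 'grasp_force': 0.0, 'joint_pos': [0.2257, 0.5049, 0.3019, 1.3741, 0.0269, 2.9613]}
-> [0.606, 0.147, 0.106] tool mm [ 2.5  3.5 90.6]
[323.08529712 266.06282801]
```

View pics/w2.png

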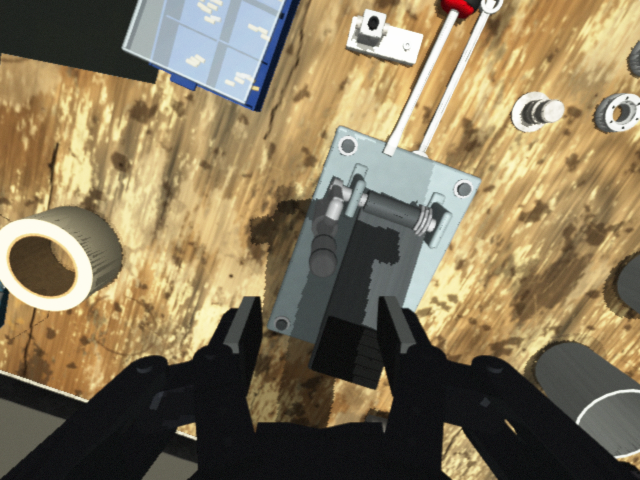

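The pin's top is at (322,263) against a predicted (323,266), so it sits centred between the fingers. Descending to grip.

Emit:
carry_out([
  {"dx":0,"dy":0.5,"dz":25,"twist":0,"fingers":-0.2},
  {"dx":0,"dy":1.2,"dz":50,"twist":0,"fingers":-0.2},
  {"dx":0,"dy":2,"dz":75,"twist":0,"fingers":-0.2},
  {"dx":0,"dy":2.5,"dz":92,"twist":0,"fingers":-0.2},
  {"dx":0,"dy":2.5,"dz":92,"twist":0,"fingers":-0.2},
])

```text
clock: 3.17
eef_pos: [0.6054, 0.1464, 0.1061]
tool_rot: [0.979, 0.201, -0.002, -0.013]
ft_force: [-0.7, -0.4, -0.4]
grip_width: 0.0513
grasp_force: 0.0
```

Emit:
carry_out([
  {"dx":0,"dy":0,"dz":0,"twist":0,"fingers":0.3},
  {"dx":0,"dy":0,"dz":0,"twist":0,"fingers":0.5},
  {"dx":0,"dy":0,"dz":0,"twist":0,"fingers":1},
  {"dx":0,"dy":0,"dz":0,"twist":0,"fingers":1},
  {"dx":0,"dy":0,"dz":0,"twist":0,"fingers":1},
])

```text
clock: 3.58
eef_pos: [0.6089, 0.1476, 0.1111]
tool_rot: [0.979, 0.202, 0.004, -0.013]
ft_force: [-0.0, -1.1, 5.9]
grip_width: 0.0142
grasp_force: 58.5
```

Emit:
carry_out([
  {"dx":0,"dy":-0.2,"dz":-8,"twist":0,"fingers":1},
  {"dx":0,"dy":-0.4,"dz":-16,"twist":0,"fingers":1},
  {"dx":0,"dy":-0.7,"dz":-26,"twist":0,"fingers":1},
  {"dx":0,"dy":-1,"dz":-36,"twist":0,"fingers":1},
  {"dx":0,"dy":-1,"dz":-36,"twist":0,"fingers":1},
])

```text
clock: 4.0
eef_pos: [0.608, 0.1478, 0.1475]
tool_rot: [0.979, 0.202, 0.003, -0.014]
ft_force: [0.4, -1.3, -0.7]
grip_width: 0.0144
grasp_force: 58.7
```

```bash
python3 - <<'E'
from h import *
say()
for n in('scene','side'):
    snap(n,n+'1')
a=cv2.imread('pics/scene1.png')[215:335,225:375]; b=cv2.imread('pics/side1.png')[190:310,280:430]
cv2.imwrite('pics/cC.png',np.hstack([cv2.resize(a,(400,320),interpolation=2),cv2.resize(b,(400,320),interpolation=2)]))
E
```

```text
{'clock': 4.0, 'eef_pos': [0.608, 0.1478, 0.1475], 'tool_rot': [0.9793, 0.2021, 0.003, -0.0137], 'ft_force': [0.3957, -1.2742, -0.6555], 'grip_width': 0.0144, 'grasp_force': 58.7051, 'joint_pos': [0.2253, 0.5282, 0.2109, 1.247, 0.0273, 2.9599]}
```

View pics/cC.png

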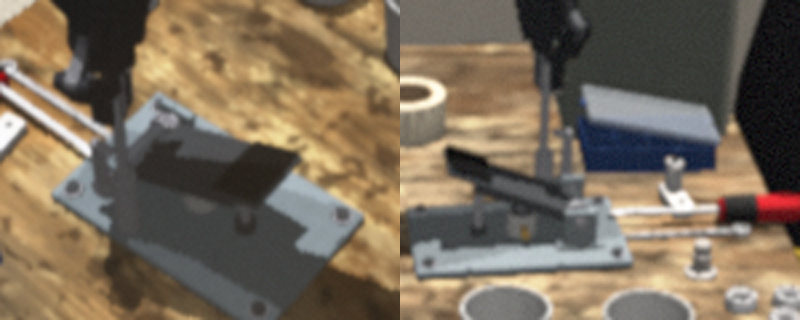

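The pin is held and rising out of the tube, with the shank visible above the socket in both views. Continuing the lift.

Emit:
carry_out([
  {"dx":0,"dy":-0.4,"dz":-15,"twist":0,"fingers":1},
  {"dx":0,"dy":-0.9,"dz":-32,"twist":0,"fingers":1},
  {"dx":0,"dy":-1.5,"dz":-54,"twist":0,"fingers":1},
  {"dx":0,"dy":-2,"dz":-75,"twist":0,"fingers":1},
  {"dx":0,"dy":-2,"dz":-75,"twist":0,"fingers":1},
])

```text
clock: 4.52
eef_pos: [0.6073, 0.1477, 0.2234]
tool_rot: [0.979, 0.202, 0.004, -0.014]
ft_force: [1.1, 0.6, 0.8]
grip_width: 0.0144
grasp_force: 58.8
```

```bash
python3 - <<'E'
from h import *
say()
shift([.547,-.168,.222])
for n in('scene','side'):
    snap(n,n+'2')
a=cv2.imread('pics/scene2.png')[185:305,225:375]; b=cv2.imread('pics/side2.png')[160:280,280:430]
cv2.imwrite('pics/cD.png',np.hstack([cv2.resize(a,(400,320),interpolation=2),cv2.resize(b,(400,320),interpolation=2)]))
E
```

```text
{'clock': 4.5167, 'eef_pos': [0.6073, 0.1477, 0.2234], 'tool_rot': [0.9793, 0.2021, 0.0036, -0.0139], 'ft_force': [1.1188, 0.6176, 0.8054], 'grip_width': 0.0144, 'grasp_force': 58.8028, 'joint_pos': [0.2253, 0.4924, 0.3509, 1.4216, 0.0276, 2.9598]}
-> [0.547, -0.168, 0.222] tool mm [-180.3  266.    -7.7]
```

View pics/cD.png

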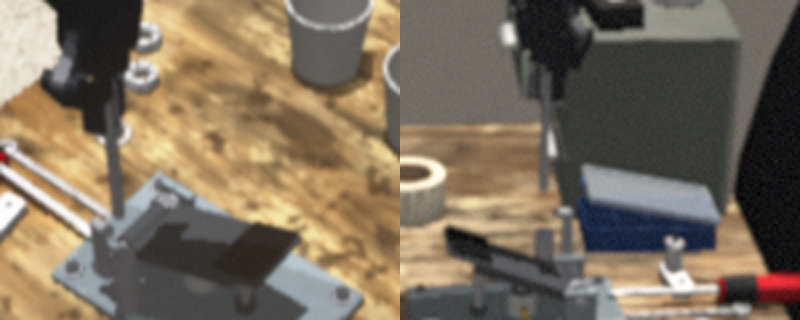

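The pin is clear of the socket, with its foot at crop pixels (118,217) in the scene view and (543,190) in the side view. I'll check its position, then carry it to the cup.

```bash
python3 - <<'E'
from h import *
print(tri('scene2',(269.2,266.0),'side2',(333.6,231)))
E
```

```text
(array([0.60450536, 0.14959598, 0.12303692]), np.float64(0.00011871486552623575))
```

Emit:
carry_out([
  {"dx":-10,"dy":15,"dz":-10,"twist":0,"fingers":1},
  {"dx":-30,"dy":45,"dz":-17,"twist":0,"fingers":1},
  {"dx":-50,"dy":74,"dz":-17,"twist":0,"fingers":1},
  {"dx":-70,"dy":103,"dz":-17,"twist":0,"fingers":1},
  {"dx":-90,"dy":133,"dz":-17,"twist":0,"fingers":1},
])

```text
clock: 5.03
eef_pos: [0.5742, -0.0118, 0.2297]
tool_rot: [0.979, 0.203, -0.001, -0.014]
ft_force: [0.9, 0.1, -0.5]
grip_width: 0.0142
grasp_force: 58.9
```

Emit:
carry_out([
  {"dx":-22,"dy":33,"dz":-1,"twist":0,"fingers":1},
  {"dx":-45,"dy":66,"dz":-2,"twist":0,"fingers":1},
  {"dx":-67,"dy":99,"dz":-3,"twist":0,"fingers":1},
  {"dx":-83,"dy":122,"dz":-4,"twist":0,"fingers":1},
  {"dx":-90,"dy":133,"dz":-4,"twist":0,"fingers":1},
])

```text
clock: 5.45
eef_pos: [0.5437, -0.1719, 0.2297]
tool_rot: [0.98, 0.2, -0.001, -0.014]
ft_force: [0.6, -0.0, -1.0]
grip_width: 0.0147
grasp_force: 58.9
```

```bash
python3 - <<'E'
from h import *
say();shift([.547,-.168,.235],[.547,-.168,.11])
for n in('scene','side'):
    snap(n,n+'3')
a=cv2.imread('pics/scene3.png')[130:250,310:460]; b=cv2.imread('pics/side3.png')[230:350,250:400]
cv2.imwrite('pics/cE.png',np.hstack([cv2.resize(a,(400,320),interpolation=2),cv2.resize(b,(400,320),interpolation=2)]))
E
```

```text
{'clock': 5.45, 'eef_pos': [0.5437, -0.1719, 0.2297], 'tool_rot': [0.9797, 0.1999, -0.0013, -0.0143], 'ft_force': [0.6354, -0.0271, -0.9658], 'grip_width': 0.0147, 'grasp_force': 58.8752, 'joint_pos': [-0.3188, 0.3959, 0.218, 1.4093, 0.0235, 2.4201]}
-> [0.547, -0.168, 0.235] tool mm [ 4.6 -2.5 -5.3]
-> [0.547, -0.168, 0.11] tool mm [  4.2   1.1 119.7]
```

View pics/cE.png

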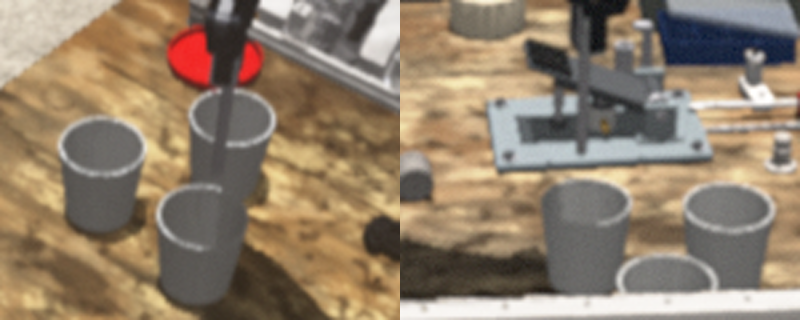

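The pin's foot hangs over the chosen front cup: scene crop (217,245), side crop (582,152), with the cup mouth centred at (201,217) and (586,200). Lowering it.

Emit:
carry_out([
  {"dx":6,"dy":-1,"dz":5,"twist":0,"fingers":1},
  {"dx":6,"dy":0,"dz":22,"twist":0,"fingers":1},
  {"dx":6,"dy":0.5,"dz":40,"twist":0,"fingers":1},
  {"dx":6,"dy":1,"dz":58,"twist":0,"fingers":1},
  {"dx":6,"dy":1,"dz":75,"twist":0,"fingers":1},
])

```text
clock: 5.97
eef_pos: [0.5521, -0.1624, 0.1551]
tool_rot: [0.979, 0.204, 0.0, -0.014]
ft_force: [-0.1, 0.2, 0.4]
grip_width: 0.0145
grasp_force: 58.9
```

Emit:
carry_out([
  {"dx":0,"dy":0.3,"dz":12,"twist":0,"fingers":1},
  {"dx":0,"dy":0.6,"dz":24,"twist":0,"fingers":1},
  {"dx":0,"dy":1,"dz":34,"twist":0,"fingers":1},
  {"dx":0,"dy":1,"dz":42,"twist":0,"fingers":1},
  {"dx":0,"dy":1,"dz":42,"twist":0,"fingers":1},
])

```text
clock: 6.38
eef_pos: [0.5511, -0.1632, 0.1126]
tool_rot: [0.979, 0.203, -0.001, -0.015]
ft_force: [0.3, 0.1, -0.4]
grip_width: 0.0142
grasp_force: 58.9
```

Emit:
carry_out([
  {"dx":0,"dy":0,"dz":4,"twist":0,"fingers":1},
  {"dx":0,"dy":0,"dz":4,"twist":0,"fingers":1},
  {"dx":0,"dy":0,"dz":4,"twist":0,"fingers":0.4},
  {"dx":0,"dy":0,"dz":4,"twist":0,"fingers":0},
  {"dx":0,"dy":0,"dz":4,"twist":0,"fingers":-0.4},
])

```text
clock: 6.8
eef_pos: [0.5526, -0.1652, 0.1118]
tool_rot: [0.979, 0.202, 0.002, -0.013]
ft_force: [-0.4, -0.2, 0.2]
grip_width: 0.0487
grasp_force: 0.0
```

Emit:
carry_out([
  {"dx":0,"dy":0,"dz":4,"twist":0,"fingers":-0.8},
  {"dx":0,"dy":0,"dz":4,"twist":0,"fingers":-1},
  {"dx":0,"dy":0,"dz":4,"twist":0,"fingers":-1},
  {"dx":0,"dy":0,"dz":4,"twist":0,"fingers":-1},
  {"dx":0,"dy":0,"dz":4,"twist":0,"fingers":-1},
])

```text
clock: 7.22
eef_pos: [0.5521, -0.1649, 0.107]
tool_rot: [0.979, 0.202, 0.001, -0.014]
ft_force: [0.2, 0.1, -0.1]
grip_width: 0.0856
grasp_force: 0.0
```

Emit:
carry_out([
  {"dx":0,"dy":-0.5,"dz":-15,"twist":0,"fingers":-1},
  {"dx":0,"dy":-1,"dz":-40,"twist":0,"fingers":-1},
  {"dx":0,"dy":-2,"dz":-75,"twist":0,"fingers":-1},
  {"dx":0,"dy":-3,"dz":-105,"twist":0,"fingers":-1},
  {"dx":0,"dy":-3,"dz":-105,"twist":0,"fingers":-1},
])

```text
clock: 7.63
eef_pos: [0.5547, -0.166, 0.2194]
tool_rot: [0.979, 0.202, 0.006, -0.011]
ft_force: [2.2, -0.5, 0.5]
grip_width: 0.0853
grasp_force: 0.0
```

```bash
python3 - <<'E'
from h import *
say();shift([.523,.088,.22])
for n in('scene','side'):
    snap(n,n+'4')
a=cv2.imread('pics/scene4.png')[130:250,310:460]; b=cv2.imread('pics/side4.png')[230:350,250:400]
cv2.imwrite('pics/cF.png',np.hstack([cv2.resize(a,(400,320),interpolation=2),cv2.resize(b,(400,320),interpolation=2)]))
E
```

```text
{'clock': 7.6333, 'eef_pos': [0.5547, -0.166, 0.2194], 'tool_rot': [0.9793, 0.2021, 0.0064, -0.0106], 'ft_force': [2.2004, -0.5284, 0.5095], 'grip_width': 0.0853, 'grasp_force': 0.0, 'joint_pos': [-0.3037, 0.403, 0.202, 1.3689, 0.0247, 2.4309]}
-> [0.523, 0.088, 0.22] tool mm [  71.4 -245.7    5. ]
```

View pics/cF.png

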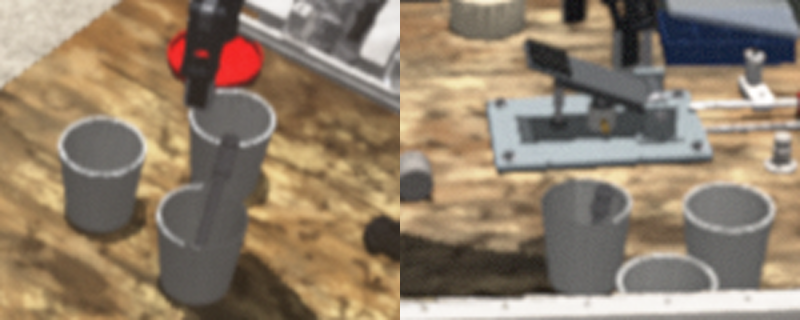

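The pin leans inside the upright front cup (scene crop (220,190), side crop (600,205)). On to the pedal with the fingers shut.

Emit:
carry_out([
  {"dx":10,"dy":-33,"dz":0,"twist":0,"fingers":0},
  {"dx":20,"dy":-66,"dz":0,"twist":0,"fingers":1},
  {"dx":30,"dy":-99,"dz":0,"twist":0,"fingers":1},
  {"dx":38,"dy":-130,"dz":0,"twist":0,"fingers":1},
  {"dx":38,"dy":-130,"dz":0,"twist":0,"fingers":1},
])

```text
clock: 8.15
eef_pos: [0.5327, -0.0256, 0.2143]
tool_rot: [0.979, 0.205, -0.001, -0.015]
ft_force: [0.6, -0.9, 0.3]
grip_width: 0.0256
grasp_force: 0.0
```

Emit:
carry_out([
  {"dx":10,"dy":-33,"dz":0,"twist":0,"fingers":1},
  {"dx":20,"dy":-66,"dz":0,"twist":0,"fingers":1},
  {"dx":28,"dy":-99,"dz":20,"twist":0,"fingers":1},
  {"dx":35,"dy":-116,"dz":50,"twist":0,"fingers":1},
  {"dx":35,"dy":-116,"dz":70,"twist":0,"fingers":1},
])

```text
clock: 8.57
eef_pos: [0.5191, 0.0947, 0.1462]
tool_rot: [0.979, 0.204, -0.0, -0.014]
ft_force: [-0.1, -0.4, 0.1]
grip_width: -0.0001
grasp_force: 0.0
```

Emit:
carry_out([
  {"dx":0,"dy":0,"dz":0,"twist":0,"fingers":1},
  {"dx":0,"dy":0,"dz":0,"twist":0,"fingers":1},
  {"dx":0,"dy":0,"dz":0,"twist":0,"fingers":1},
  {"dx":0,"dy":0,"dz":0,"twist":0,"fingers":1},
  {"dx":0,"dy":0,"dz":0,"twist":0,"fingers":1},
])

```text
clock: 8.98
eef_pos: [0.5219, 0.091, 0.1505]
tool_rot: [0.979, 0.201, 0.002, -0.013]
ft_force: [0.1, -0.2, 0.3]
grip_width: -0.0001
grasp_force: 0.0
```

```bash
python3 - <<'E'
from h import *
say();shift([.523,.0885,.115],[.523,.0885,.095],[.515,.0885,.065])
E
```

```text
{'clock': 8.9833, 'eef_pos': [0.5219, 0.091, 0.1505], 'tool_rot': [0.9794, 0.2013, 0.0023, -0.0134], 'ft_force': [0.0972, -0.2222, 0.2753], 'grip_width': -0.0001, 'grasp_force': 0.0, 'joint_pos': [0.1571, 0.3445, -0.0684, 1.1545, 0.0271, 2.8933]}
-> [0.523, 0.0885, 0.115] tool mm [-0.3  3.6 35.4]
-> [0.523, 0.0885, 0.095] tool mm [-0.5  4.1 55.4]
-> [0.515, 0.0885, 0.065] tool mm [-8.2  1.7 85.4]
```

Emit:
carry_out([
  {"dx":0,"dy":2,"dz":15,"twist":0,"fingers":1},
  {"dx":0,"dy":3,"dz":30,"twist":0,"fingers":1},
  {"dx":0,"dy":4,"dz":45,"twist":0,"fingers":1},
  {"dx":0,"dy":4,"dz":52,"twist":0,"fingers":1},
  {"dx":0,"dy":4,"dz":52,"twist":0,"fingers":1},
])

```text
clock: 9.4
eef_pos: [0.5221, 0.0888, 0.0966]
tool_rot: [0.979, 0.202, 0.001, -0.013]
ft_force: [-0.1, -0.9, 3.0]
grip_width: -0.0001
grasp_force: 1.6
```

Emit:
carry_out([
  {"dx":0,"dy":0,"dz":2,"twist":0,"fingers":1},
  {"dx":-1,"dy":0,"dz":4,"twist":0,"fingers":1},
  {"dx":-1,"dy":0,"dz":6,"twist":0,"fingers":1},
  {"dx":-2,"dy":0,"dz":8,"twist":0,"fingers":1},
  {"dx":-2,"dy":0,"dz":8,"twist":0,"fingers":1},
])

```text
clock: 9.82
eef_pos: [0.5206, 0.0891, 0.0892]
tool_rot: [0.979, 0.202, 0.002, -0.014]
ft_force: [-0.1, 0.4, 3.7]
grip_width: 0.0001
grasp_force: 1.8
```

Emit:
carry_out([
  {"dx":0,"dy":0,"dz":2,"twist":0,"fingers":1},
  {"dx":-1,"dy":0,"dz":4,"twist":0,"fingers":1},
  {"dx":-1,"dy":0,"dz":6,"twist":0,"fingers":1},
  {"dx":-2,"dy":0,"dz":8,"twist":0,"fingers":1},
  {"dx":-2,"dy":0,"dz":8,"twist":0,"fingers":1},
])

```text
clock: 10.23
eef_pos: [0.5182, 0.0888, 0.0807]
tool_rot: [0.979, 0.202, 0.001, -0.014]
ft_force: [-0.5, 1.6, 5.9]
grip_width: 0.0
grasp_force: 2.7
```

Emit:
carry_out([
  {"dx":0,"dy":0,"dz":1,"twist":0,"fingers":1},
  {"dx":0,"dy":0,"dz":2,"twist":0,"fingers":1},
  {"dx":0,"dy":0,"dz":3,"twist":0,"fingers":1},
  {"dx":-1,"dy":0,"dz":4,"twist":0,"fingers":1},
  {"dx":-1,"dy":0,"dz":4,"twist":0,"fingers":1},
])

```text
clock: 10.65
eef_pos: [0.5172, 0.0887, 0.077]
tool_rot: [0.979, 0.202, 0.001, -0.014]
ft_force: [-1.6, 2.3, 6.9]
grip_width: 0.0003
grasp_force: 3.2
```

Emit:
carry_out([
  {"dx":0,"dy":0,"dz":1,"twist":0,"fingers":1},
  {"dx":0,"dy":0,"dz":2,"twist":0,"fingers":1},
  {"dx":0,"dy":0,"dz":3,"twist":0,"fingers":1},
  {"dx":-1,"dy":0,"dz":3,"twist":0,"fingers":1},
  {"dx":-1,"dy":0,"dz":3,"twist":0,"fingers":1},
])

```text
clock: 11.07
eef_pos: [0.5164, 0.0886, 0.0744]
tool_rot: [0.979, 0.202, 0.001, -0.015]
ft_force: [-2.7, 2.7, 7.3]
grip_width: -0.0001
grasp_force: 3.7
```

Emit:
carry_out([
  {"dx":0,"dy":0,"dz":1,"twist":0,"fingers":1},
  {"dx":0,"dy":0,"dz":2,"twist":0,"fingers":1},
  {"dx":-1,"dy":0,"dz":3,"twist":0,"fingers":1},
  {"dx":-1,"dy":0,"dz":3,"twist":0,"fingers":1},
  {"dx":-1,"dy":0,"dz":3,"twist":0,"fingers":1},
])

```text
clock: 11.48
eef_pos: [0.5157, 0.0885, 0.0716]
tool_rot: [0.979, 0.202, 0.001, -0.015]
ft_force: [-1.7, 3.6, 9.7]
grip_width: 0.0002
grasp_force: 4.1
```

Emit:
carry_out([
  {"dx":0,"dy":0,"dz":1,"twist":0,"fingers":1},
  {"dx":0,"dy":0,"dz":2,"twist":0,"fingers":1},
  {"dx":-1,"dy":0,"dz":3,"twist":0,"fingers":1},
  {"dx":-1,"dy":0,"dz":3,"twist":0,"fingers":1},
  {"dx":-1,"dy":0,"dz":3,"twist":0,"fingers":1},
])

```text
clock: 11.9
eef_pos: [0.5154, 0.0885, 0.0701]
tool_rot: [0.979, 0.202, 0.002, -0.015]
ft_force: [-2.9, 2.8, 16.4]
grip_width: 0.0001
grasp_force: 7.8
```

The force jumped to 16 N for 1.5 mm, so this looks like the stop. A bit more to confirm it, then hold.

Emit:
carry_out([
  {"dx":0,"dy":0,"dz":1,"twist":0,"fingers":1},
  {"dx":0,"dy":0,"dz":2,"twist":0,"fingers":1},
  {"dx":0,"dy":0,"dz":2,"twist":0,"fingers":1},
  {"dx":0,"dy":0,"dz":2,"twist":0,"fingers":1},
  {"dx":0,"dy":0,"dz":2,"twist":0,"fingers":1},
])

```text
clock: 12.32
eef_pos: [0.5154, 0.0886, 0.0696]
tool_rot: [0.979, 0.202, 0.003, -0.015]
ft_force: [-7.2, 2.6, 25.3]
grip_width: 0.0006
grasp_force: 12.3
```

Emit:
carry_out([
  {"dx":0,"dy":0,"dz":0,"twist":0,"fingers":1},
  {"dx":0,"dy":0,"dz":0,"twist":0,"fingers":1},
  {"dx":0,"dy":0,"dz":0,"twist":0,"fingers":1},
  {"dx":0,"dy":0,"dz":0,"twist":0,"fingers":1},
  {"dx":0,"dy":0,"dz":0,"twist":0,"fingers":1},
])

```text
clock: 12.73
eef_pos: [0.5154, 0.0886, 0.0696]
tool_rot: [0.979, 0.202, 0.003, -0.015]
ft_force: [-7.6, 3.1, 26.6]
grip_width: 0.0001
grasp_force: 12.3
```

Solid: 0.5 mm of travel for +9 N. Holding for another 0.8 s, then letting up.

Emit:
carry_out([
  {"dx":0,"dy":0,"dz":0,"twist":0,"fingers":1},
  {"dx":0,"dy":0,"dz":0,"twist":0,"fingers":1},
  {"dx":0,"dy":0,"dz":0,"twist":0,"fingers":1},
  {"dx":0,"dy":0,"dz":0,"twist":0,"fingers":1},
  {"dx":0,"dy":0,"dz":0,"twist":0,"fingers":1},
])

```text
clock: 13.15
eef_pos: [0.5154, 0.0885, 0.0696]
tool_rot: [0.979, 0.202, 0.003, -0.015]
ft_force: [-7.2, 2.8, 26.4]
grip_width: 0.0003
grasp_force: 12.3
```

Emit:
carry_out([
  {"dx":0,"dy":0,"dz":0,"twist":0,"fingers":1},
  {"dx":0,"dy":0,"dz":0,"twist":0,"fingers":1},
  {"dx":0,"dy":0,"dz":0,"twist":0,"fingers":1},
  {"dx":0,"dy":0,"dz":0,"twist":0,"fingers":1},
  {"dx":0,"dy":0,"dz":0,"twist":0,"fingers":1},
])

```text
clock: 13.57
eef_pos: [0.5154, 0.0885, 0.0696]
tool_rot: [0.979, 0.202, 0.003, -0.015]
ft_force: [-6.7, 2.9, 26.4]
grip_width: 0.0
grasp_force: 12.3
```

Emit:
carry_out([
  {"dx":1,"dy":0,"dz":-6,"twist":0,"fingers":1},
  {"dx":2,"dy":0,"dz":-12,"twist":0,"fingers":1},
  {"dx":3,"dy":0,"dz":-18,"twist":0,"fingers":1},
  {"dx":4,"dy":0,"dz":-24,"twist":0,"fingers":1},
  {"dx":5,"dy":0,"dz":-30,"twist":0,"fingers":1},
])

```text
clock: 13.98
eef_pos: [0.5202, 0.088, 0.0964]
tool_rot: [0.979, 0.202, 0.002, -0.013]
ft_force: [2.4, -0.2, 1.4]
grip_width: 0.0001
grasp_force: 1.4
```

Emit:
carry_out([
  {"dx":0,"dy":0,"dz":-8,"twist":0,"fingers":1},
  {"dx":0,"dy":0,"dz":-25,"twist":0,"fingers":1},
  {"dx":0,"dy":0,"dz":-50,"twist":0,"fingers":1},
  {"dx":0,"dy":0,"dz":-80,"twist":0,"fingers":1},
  {"dx":0,"dy":0,"dz":-100,"twist":0,"fingers":1},
])

```text
clock: 14.4
eef_pos: [0.5184, 0.085, 0.1971]
tool_rot: [0.979, 0.202, -0.001, -0.013]
ft_force: [1.0, 0.1, 0.4]
grip_width: -0.0
grasp_force: 0.0
```

Emit:
carry_out([
  {"dx":0,"dy":0,"dz":0,"twist":0,"fingers":1},
  {"dx":0,"dy":0,"dz":0,"twist":0,"fingers":1},
  {"dx":0,"dy":0,"dz":0,"twist":0,"fingers":1},
  {"dx":0,"dy":0,"dz":0,"twist":0,"fingers":1},
  {"dx":0,"dy":0,"dz":0,"twist":0,"fingers":1},
])

```text
clock: 14.82
eef_pos: [0.5184, 0.0853, 0.1942]
tool_rot: [0.979, 0.202, -0.001, -0.014]
ft_force: [-0.8, 0.5, 0.2]
grip_width: 0.0001
grasp_force: 0.0
```

```bash
python3 - <<'E'
from h import *
say()
snap('side','side5')
a=cv2.imread('pics/side0.png')[235:345,275:400]; b=cv2.imread('pics/side5.png')[235:345,275:400]
d=np.abs(a.astype(int)-b).max(2); print('pedal-region diff',(d[:60]>60).sum(),'cup-region',(d[60:]>60).sum())
cv2.imwrite('pics/cG.png',np.hstack([cv2.resize(a,(400,352),interpolation=2),cv2.resize(b,(400,352),interpolation=2)]))
E
```

```text
{'clock': 14.8167, 'eef_pos': [0.5184, 0.0853, 0.1942], 'tool_rot': [0.9793, 0.202, -0.0011, -0.0136], 'ft_force': [-0.7681, 0.5058, 0.185], 'grip_width': 0.0001, 'grasp_force': 0.0, 'joint_pos': [0.1475, 0.312, 0.0035, 1.266, 0.027, 2.8822]}
pedal-region diff 444 cup-region 33
```

View pics/cG.png

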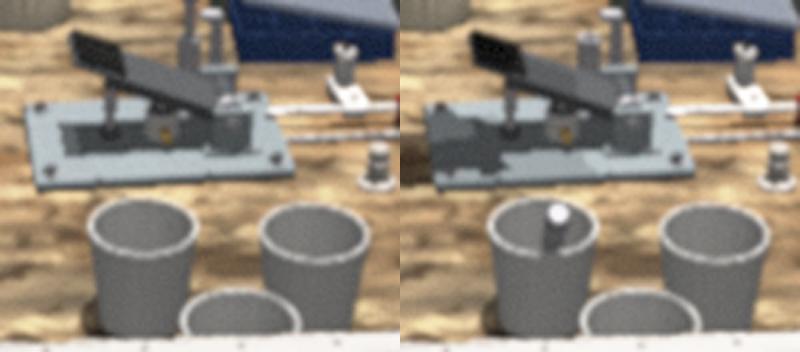

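Before and after, the pedal tip is at the same place (75,35 against 475,35), so it is fully back up. The cup is unmoved and the pin head shows at (558,213). Handing in.

```bash
python3 -c "
from h import *
print(job_done())"
```

```text
the job is handed in; nothing more can be done
None
```

The job is handed in, with no verdict shown: the lock pin stands in the nearest cup, which is upright; the pedal was held on its stop for over a second at about 27 N and is back at rest, and I saw nothing else moved.

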